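# Cup on the drying peg, air valve two turns open

## Robot

A 6-joint arm with a two-finger parallel gripper is mounted at the origin on the work surface. World frame = base frame: x ahead of the robot, y to its left, z up, the work surface at z = 0. Lengths are in m, angles in degrees, forces in N, time in s.
With the tool pointing down it reaches from about 0.35 to 0.875 m from the base axis. Payload 4.2 kg.
Tool frame: the origin (TCP) lies at the very end of the fingers, on their centre line; the grasp point (between the pads) lies 19 mm behind it (r.grip_point_offset is the distance from the TCP to the grasp point, in m); z points along the fingers, y is the line along which they close (so a half turn about z gives the same grasp; the last joint's range is limited). The gripper opens to 87 mm and grips with 3 to 60 N. Pads are 19 mm wide; open, the fingers measure 117 mm over their backs; the gripper's body (75 mm by 190 mm) begins 51 mm behind the grasp point.
Start: joints at [-56.345, 22.042, 0.453, 0, -68.411, -14.817], TCP at [0.202, -0.591, 0.223] pointing down, gripper open.
Joint ranges: [-179.83, 179.83], [-69.29, 118.12], [-61.27, 80.66], [-181.25, 117.63], [-171.15, -9.14], [-177.46, 177.46]. Speed limits (degrees/s): [159.86, 159.86, 180, 180, 180, 180].

## Interface

Orientations are given as a 3x3 rotation matrix whose columns are the frame's x, y, z axes.
In Python, from station import r gives the robot as it stands.
- The arm moves only by the tool move_arm, never from a script. Its argument "series" is a list of rows, each a list of 3 entries, a list of its own where there are three numbers: the turn, a rotation vector about the tool's x, y, z as a fraction of full scale, then the shift along the tool's x, y, z as a fraction of full scale, then the opening, from 0 (shut) to 1 (fully open). A call has 1 to 12 rows; each row shifts and turns the commanded pose from where the row before left it, along the tool's axes as they then stand; what a row does not reach is not made up. Full scale, the value 1, is 0.5 m for a shift and 0.1 rad for a turn. A row lasts 1/10 s, in which the tool goes at most 50 mm and 8.59 degrees, less where a joint would pass 70% of its speed; a pose out of reach is approached as far as the arm can. A call with a number of a shift or a turn outside -1 to 1 is refused whole. A call with a gripper value outside its range is refused whole. The fingers move at their own pace and stop on an object; the grip force is fixed at half the most. Time passes only in rows, so rows that do not move let the fingers close. It gives the time, the measured TCP pose, the force, the opening and the grip force at its end, in the units of the state.
- r.sense(): the state, without advancing time (a new reading comes with each control period).
- r.capture(name): name is "scene" or "top" or "wrist"; returns a dict with "img" (480x640x3 uint8, red, green, blue), "fx", "fy", "cx", "cy" (pixels), "origin" and "orientation" of the camera in the world. Camera axes: x right, y up, looking along -z (the intrinsics and any distortion apply to the point x, -y, -z); pixel columns grow to the right and rows downward; lengths in m; the calibration is good to about 2 mm. A picture is of the moment at which its call begins. There is no depth.
- r.finish_job(): hands the job in; it is judged then, once.
Trained networks look in the newest picture that a camera, given by its name, has taken for a name from the list of things; names that differ only in an ending like _2 or _b are one class to them, and where a whole thing is asked for, a point or a joint stands for the part that bears it (a point fixed in the world has none). Each returns a list of dicts, best first, with "score" (0 to 1); they miss things now and then, are a little off and sometimes report something else, mostly with a low value. They report only what shows in the picture. A call takes as long as a camera call.
- r.cut_out(target, camera): "pixels" (480x640 bool, what is visible of it) and "centre" ([column, row] in pixels, amid what is visible of it).
- r.pinpoint(target, camera): "centre" ([column, row] in pixels: a listed point, or the origin of a listed thing).
The state is a dict: "time_s": time; "joints": joint angles; "joint_velocities": joint speeds; "effort": joint torques, N m; "tcp_pos": TCP position; "ee_rot": TCP orientation; "wrist_force": force on the tool from outside, world axes, zero at the start; "moment": the same for the moment, N m; "gripper_width": opening from 0.0 (shut) to 1.0 (fully open); "gripper_force": force on a finger pad.
Only numpy, scipy, OpenCV 4.12 (cv2) and the standard library are available. Lean on these libraries where they do the work, as an engineer would, in place of code of your own. Each camera call takes 0.05 s, during which the arm holds its last target. There are 200 camera calls.

## Task

Take the plain white cup off the draining rack, turn it mouth-down and set it (no dropping) over the upright peg of the cup dryer, its rim resting flat on the tray. Then set the drying air: grip the crank handle of the red valve wheel, run the valve clockwise down to its closed stop, open it exactly two full turns from there, and finish with the handle still held in the gripper. Leave everything else where it is.

Things in the scene. Friction and masses are not known exactly. Their poses are not given: they have to be found in the camera images.
- cup: Plain white handleless porcelain cup, straight-walled: 60 mm outside diameter, 90 mm tall, 4 mm wall, 6 mm floor, 130 to 200 g. Origin at the centre of its closed bottom, z along its axis towards the mouth. Starts lying on its side on the draining rack, axis level 62 mm above the table, mouth pointing away from the robot, both sides free for fingers.
- cup_rim (a point): Centre of the cup's open mouth, in the plane of the rim, 90 mm along the cup's z from its bottom.
- blue_cup: A cup of the same shape and size in blue, lying beside the white one, 110 mm from axis to axis, mouth the same way; it stays there. Origin and axes as for the white cup.
- rack: Wooden draining rack, fixed, 150 mm along its x (the way the cups lie) by 200 mm; origin under its centre on the table. Each cup lies along two 14 mm dowels under it (axes 18 mm either side of the cup's axis, tops 37 mm above the table).
- dryer: The cup dryer, one fixed unit bolted to the bench: peg and tray at its y = -100 mm, red valve wheel at its y = +90 mm, and behind them (its x from 90 to 210 mm, y from -75 to 175 mm) a grey blower box 92 mm high. Origin on the table under the middle of its base plate (160 mm along x by 340 mm).
- peg_foot (a point): Foot of the drying peg, on its axis in the plane of the flat 110 mm square steel tray, 30 mm above the table; z is up. The peg stands 66 mm above it: a 40 mm diameter centring foot 8 mm high, tapering to 22 mm diameter at 22 mm up, straight to 60 mm, then a tip of 14 mm.
- peg_tip (a point): Top of the drying peg, 66 mm above the tray.
- handwheel (a joint): Turn of the red valve wheel, rad. 0 is the closed stop (firm rubber seat: pushed hard it gives a few hundredths below 0); grows anticlockwise seen from above (opening), 6.283 a turn: two turns open is 12.566. Starts between half a turn and 1.6 turns open, of four. Turns about a fixed upright axis without rising; needs about 0.15 N m (3 N at the handle) and stays where it is left.
- wheel_hub (a point): Centre of the level red valve wheel (112 mm over its rim, rim bar 12 mm thick), on its axis in the mid-plane of the rim, 135 mm above the table. Its x axis points to the crank handle. Apart from the handle nothing there stands higher than 10 mm above this plane. The axis is 190 mm from the peg's.
- crank_grip (a point): Where to grip the crank handle: a black upright sleeve, 22 mm diameter, 52 mm long, on the wheel's rim 50 mm from its axis. It spins freely about its own axis, so a hand going round with it need not twist. This point is on the sleeve's axis 174 mm above the table; the sleeve reaches 28 mm below and 24 mm above it.
- crank: The same revolving sleeve of the crank handle; origin at the centre of its lower end, 28 mm below the grip point.
- plate_stack: Stack of five white plates, 170 mm diameter, 50 mm tall; origin under its centre.
- glaze_jar: White jar with a blue cap, 64 mm diameter, 100 mm tall; origin under its centre.
- bowl: White bowl, 110 mm diameter, 50 mm tall; origin under its centre.
- brush: Wooden-handled brush, 200 mm long, lying on the table; origin under its middle.
- wrench: Wrench, 180 mm long, lying on the table; origin under its middle.
- screwdriver: Orange-handled screwdriver, 200 mm long, lying on the table; origin under its middle.

How it is judged:
By the outcome, as a careful person would: the job done as asked, in the order asked, and still so for the second after the job is handed in, while the arm keeps its last pose, push and grip.
It also fails if it takes over 72 s, if anything falls off the work surface, if the arm or the gripper's body presses on something with over 40 N, if the wrist force passes 120 N, or if a joint passes its speed limit or range.

## Working session

There is one attempt and no reset: what is moved stays moved. The work goes in short steps, Python scripts to look and compute and a tool call to move; the robot and the scene stay as the last step left them, time stands still between calls to the robot, and variables do not carry over. Pictures are saved under pics/ and viewed, at most 11 in all, crops included, and the job is handed in when it is done.

Besides the shell and the picture viewer there is one more tool, called by a JSON object that holds its "name" and its "arguments", one argument or row to a line. move_arm: Moves the arm, as the interface text tells. Its arguments: {"type":"object","properties":{"series":{"type":"array"}},"required":["series"]}

```bash
mkdir -p pics; ls; cat > h.py <<'E'
import numpy as np, cv2
from station import r
def ray(c,px):
    d=np.array([(px[0]-c['cx'])/c['fx'],-(px[1]-c['cy'])/c['fy'],-1.0])
    return np.array(c['origin']),np.array(c['orientation'])@d
def atz(c,px,z):
    o,d=ray(c,px); return o+d*(z-o[2])/d[2]
def proj(c,p):
    q=np.array(c['orientation']).T@(np.array(p)-np.array(c['origin']))
    return c['cx']+c['fx']*q[0]/-q[2], c['cy']+c['fy']*q[1]/q[2]
E
python3 - <<'E'
from h import *
np.set_printoptions(precision=4,suppress=True)
Z=dict(cup=.062,cup_rim=.062,blue_cup=.062,peg_foot=.03,peg_tip=.096,wheel_hub=.135,crank_grip=.174,dryer=0,rack=0,plate_stack=0,glaze_jar=0,bowl=0)
for n in ("scene","top"):
    c=r.capture(n); cv2.imwrite(f"pics/{n}.png",c['img'][:,:,::-1])
    print(n,c['origin'],c['fx'],[k for k in c])
    for t,z in Z.items():
        for d in r.pinpoint(t,n)[:2]: print(t,round(d['score'],2),np.round(d['centre'],1),atz(c,d['centre'],z))
print(r.sense())
E
```

```text
pics
scene [ 1.0907 -0.429   1.263 ] 479.6033934957767 ['img', 'fx', 'fy', 'cx', 'cy', 'origin', 'orientation']
cup 0.92 [232.  261.4] [ 0.4048 -0.2004  0.062 ]
cup 0.3 [388.4 183.9] [0.4706 0.3476 0.062 ]
cup_rim 0.67 [252.3 280.7] [ 0.4923 -0.189   0.062 ]
cup_rim 0.66 [227.5 293.9] [ 0.4843 -0.2656  0.062 ]
blue_cup 0.96 [202.  286.5] [ 0.4215 -0.3093  0.062 ]
peg_foot 0.71 [340.2 238.6] [0.521  0.1082 0.03  ]
peg_tip 0.87 [339.9 228. ] [0.5227 0.102  0.096 ]
peg_tip 0.15 [405.4 180.8] [0.5117 0.376  0.096 ]
wheel_hub 0.61 [386.1 184.5] [0.5058 0.2934 0.135 ]
wheel_hub 0.35 [199.1 396.3] [ 0.7013 -0.4654  0.135 ]
crank_grip 0.66 [402.  182.8] [0.5497 0.3092 0.174 ]
dryer 0.81 [360.8 222.9] [0.5018 0.2106 0.    ]
dryer 0.41 [404.8 190.5] [0.4929 0.4118 0.    ]
rack 0.74 [228.1 292.6] [ 0.4505 -0.2536  0.    ]
rack 0.4 [400.6 189.2] [0.4803 0.4045 0.    ]
plate_stack 0.94 [289.1 366.3] [ 0.734  -0.2415  0.    ]
plate_stack 0.53 [366.8 175.7] [0.3672 0.3538 0.    ]
glaze_jar 0.9 [327.1 313.9] [ 0.6791 -0.0683  0.    ]
bowl 0.4 [368.7 175. ] [0.3688 0.3609 0.    ]
top [0.4185 0.0202 1
[... 892 characters left out ...]
0.0815  0.    ]
glaze_jar 0.56 [493.3 289.4] [ 0.4014 -0.5275  0.    ]
bowl 0.64 [469.2 209.1] [ 0.6431 -0.4595  0.    ]
{'time_s': 1.3, 'joints': array([-56.3475,  22.0418,   0.4526,   0.0002, -68.4111, -14.8176]), 'joint_velocities': array([-0.0223, -0.0191, -0.0082, -0.0869,  0.0915, -0.0164]), 'effort': array([ -0.0016, -39.0474,  18.762 ,   4.2244,   0.0155,  -0.    ]), 'tcp_pos': array([ 0.2018, -0.5915,  0.2225]), 'ee_rot': array([[-0.9465, -0.3228, -0.    ],
       [-0.3228,  0.9465,  0.    ],
       [ 0.    ,  0.    , -1.    ]]), 'wrist_force': array([-0.8144, -0.5434, -0.5548]), 'moment': array([-0.0495,  0.0435,  0.0042]), 'gripper_force': 0.0, 'gripper_width': 1.0002625629293085}
```

View pics/scene.png

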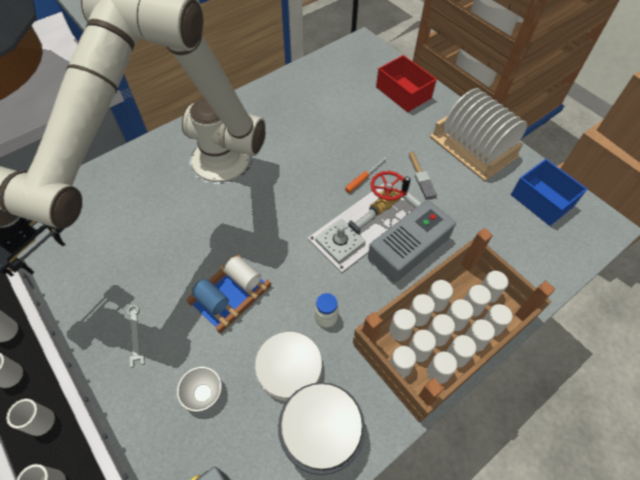

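View pics/top.png

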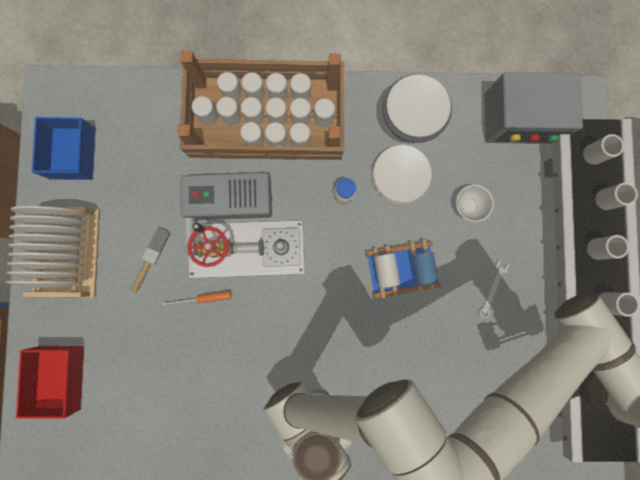

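The scene view shows the white cup at about (240,272) beside the blue cup on the rack, and the peg at (340,235). It also shows the red wheel at (387,186), with its black handle at (404,186). The top view agrees, with the cup at (387,270), the peg at (281,246) and the hub at (207,246). I'll move above the cup.

{"name": "move_arm", "arguments": {
  "series": [
    [[0,0,0],[-0.066,0.06,0],1],
    [[0,0,0],[-0.066,0.06,0],1],
    [[0,0,0],[-0.066,0.06,0],1],
    [[0,0,0],[-0.066,0.06,0],1],
    [[0,0,0],[-0.066,0.06,0],1],
    [[0,0,0],[-0.066,0.06,0],1],
    [[0,0,0],[-0.066,0.06,0],1],
    [[0,0,0],[-0.066,0.06,0],1],
    [[0,0,0],[-0.066,0.06,0],1],
    [[0,0,0],[-0.066,0.06,0],1],
    [[0,0,0.95],[0,0,0],1],
    [[0,0,0.95],[0,0,0],1]
  ]
}}

```text
time_s: 2.5
tcp_pos: [0.4181, -0.1996, 0.2228]
ee_rot: [[-0.99, -0.138, 0.001], [-0.138, 0.99, -0.0], [-0.0, -0.0, -1.0]]
wrist_force: [0.0, -0.0, 0.8]
gripper_width: 1.001
gripper_force: 0.0
```

{"name": "move_arm", "arguments": {
  "series": [
    [[0,-1,0],[0,0,-0.03],1],
    [[0,-1,0],[0,0,-0.03],1],
    [[0,-1,0],[0,0,-0.03],1],
    [[0,-1,0],[0,0,-0.03],1],
    [[0,0,0],[0,0,0],1],
    [[0,0,0],[0,0,0],1]
  ]
}}

```text
time_s: 3.1
tcp_pos: [0.4082, -0.2025, 0.2821]
ee_rot: [[-0.912, -0.138, 0.386], [-0.127, 0.99, 0.053], [-0.39, -0.001, -0.921]]
wrist_force: [0.6, -0.5, -0.3]
gripper_width: 0.998
gripper_force: 0.0
```

```bash
python3 - <<'E'
from h import *
np.set_printoptions(precision=4,suppress=True)
s=r.sense();print(s['time_s'],s['tcp_pos'],s['ee_rot'],s['joints'])
c=r.capture("wrist"); cv2.imwrite("pics/w1.png",c['img'][:,:,::-1]); print(c['origin'],c['orientation'])
for t,z in dict(cup=.062,cup_rim=.062,blue_cup=.062,rack=0).items():
    for d in r.pinpoint(t,"wrist")[:2]: print(t,round(d['score'],2),np.round(d['centre'],1),atz(c,d['centre'],z))
for t in("cup","blue_cup"):
    m=r.cut_out(t,"wrist")
    if m:
        rc=cv2.minAreaRect(np.argwhere(m[0]['pixels'])[:,::-1].astype(np.float32)); b=cv2.boxPoints(rc); print(t,m[0]['score'],rc,[atz(c,p,.062)[:2] for p in b])
E
```

```text
3.1 [ 0.4082 -0.2025  0.2821] [[-0.9121 -0.1377  0.3861]
 [-0.127   0.9905  0.0531]
 [-0.3898 -0.0006 -0.9209]] [-11.3296  -6.6128 -24.8801  -9.5666 -50.3366 -66.028 ]
[ 0.272  -0.2212  0.4007] [[-0.1384 -0.7597 -0.6354]
 [ 0.9904 -0.1066 -0.0882]
 [-0.0007 -0.6415  0.7671]]
cup 0.79 [317.4 119.3] [ 0.4067 -0.2044  0.062 ]
cup_rim 0.65 [318.2 195.8] [ 0.4974 -0.1911  0.062 ]
cup_rim 0.17 [318.4 120.4] [ 0.4076 -0.2033  0.062 ]
blue_cup 0.81 [205.5 117.1] [ 0.4199 -0.3152  0.062 ]
rack 0.7 [273.6 134.5] [ 0.4575 -0.2516  0.    ]
cup 0.64 ((316.5, 162.5), (97.0, 57.0), 90.0) [array([ 0.4054, -0.234 ]), array([ 0.3976, -0.1781]), array([ 0.5147, -0.1559]), array([ 0.5243, -0.2243])]
blue_cup 0.72 ((214.32354736328125, 154.7941436767578), (102.10749816894531, 60.876441955566406), 75.96376037597656) [array([ 0.4199, -0.3472]), array([ 0.3972, -0.2891]), array([ 0.5091, -0.2629]), array([ 0.5407, -0.3334])]
```

View pics/w1.png

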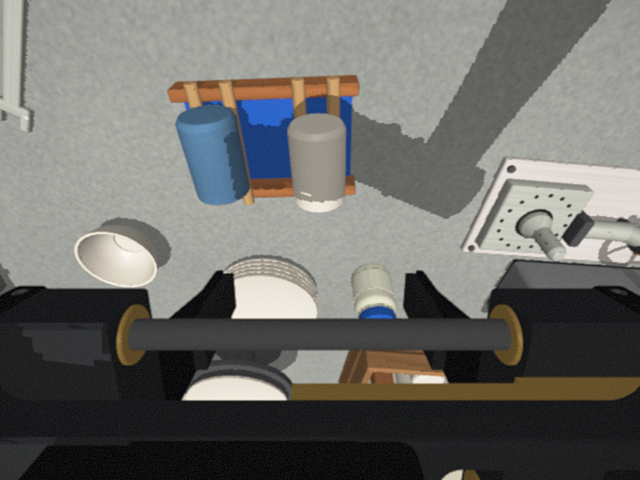

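The wrist view shows the white cup centred under the tool at (317,160) and upright in the image, so the heading matches its axis. The blue cup is at left (213,155). Next I'll tilt to about 45°.

{"name": "move_arm", "arguments": {
  "series": [
    [[0,-1,0],[0,0,0],1],
    [[0,-1,0],[0,0,0],1],
    [[0,-1,0],[0,0,0],1],
    [[0,-1,0],[0,0,0],1],
    [[0,0,0],[0,0,0],1]
  ]
}}

```text
time_s: 3.95
tcp_pos: [0.4072, -0.2031, 0.2803]
ee_rot: [[-0.691, -0.133, 0.71], [-0.09, 0.991, 0.098], [-0.717, 0.004, -0.697]]
wrist_force: [0.1, -0.5, -0.4]
gripper_width: 1.0
gripper_force: 0.0
```

```bash
cat >> h.py <<'E'
np.set_printoptions(precision=4,suppress=True)
def delta(target):
    s=r.sense(); print(s['time_s'],s['tcp_pos'],s['joints']); print(s['ee_rot'])
    print('tool delta frac',s['ee_rot'].T@(np.array(target)-s['tcp_pos'])/.5)
E
python3 - <<'E'
from h import *
delta([.388,-.205,.1196])
R=r.sense()['ee_rot']; u=np.array([.9905,.1377,0]); g=np.array([.4446,-.1972,.062])
T=g+.019*R[:,2]; delta(T-.1*R[:,2]); print(T)
E
```

```text
3.95 [ 0.4072 -0.2031  0.2803] [-26.7669 -10.0105 -27.3099 -39.7502 -39.5805 -31.9404]
[[-0.6911 -0.1331  0.7104]
 [-0.0901  0.9911  0.098 ]
 [-0.7172  0.0037 -0.6969]]
tool delta frac [0.2574 0.0002 0.1965]
3.95 [ 0.4072 -0.2031  0.2803] [-26.7669 -10.0105 -27.3099 -39.7502 -39.5805 -31.9404]
[[-0.6911 -0.1331  0.7104]
 [-0.0901  0.9911  0.098 ]
 [-0.7172  0.0037 -0.6969]]
tool delta frac [0.2603 0.0002 0.1967]
[ 0.4581 -0.1953  0.0488]
```

{"name": "move_arm", "arguments": {
  "series": [
    [[0,0,0],[0.0325,0,0.0246],1],
    [[0,0,0],[0.0325,0,0.0246],1],
    [[0,0,0],[0.0325,0,0.0246],1],
    [[0,0,0],[0.0325,0,0.0246],1],
    [[0,0,0],[0.0325,0,0.0246],1],
    [[0,0,0],[0.0325,0,0.0246],1],
    [[0,0,0],[0.0325,0,0.0246],1],
    [[0,0,0],[0.0325,0,0.0246],1],
    [[0,0,0],[0,0,0],1]
  ]
}}

```text
time_s: 4.85
tcp_pos: [0.3874, -0.2047, 0.1167]
ee_rot: [[-0.695, -0.139, 0.705], [-0.093, 0.99, 0.103], [-0.713, 0.006, -0.701]]
wrist_force: [-0.4, 0.4, 1.1]
gripper_width: 1.001
gripper_force: 0.0
```

```bash
python3 - <<'E'
from h import *
delta([.4581,-.1953,.0488])
c=r.capture("wrist"); cv2.imwrite("pics/w2.png",c['img'][:,:,::-1])
for t,z in dict(cup=.062,cup_rim=.062).items():
    for d in r.pinpoint(t,"wrist")[:2]: print(t,round(d['score'],2),np.round(d['centre'],1),atz(c,d['centre'],z))
E
```

```text
4.85 [ 0.3874 -0.2047  0.1167] [-42.0689   6.7964 -34.6206 -67.7058 -36.3992  12.7816]
[[-0.6951 -0.1385  0.7054]
 [-0.0929  0.9903  0.1029]
 [-0.7129  0.006  -0.7013]]
tool delta frac [-0.0032 -0.0019  0.1969]
cup 0.56 [313.4 219.3] [ 0.4109 -0.2045  0.062 ]
```

View pics/w2.png

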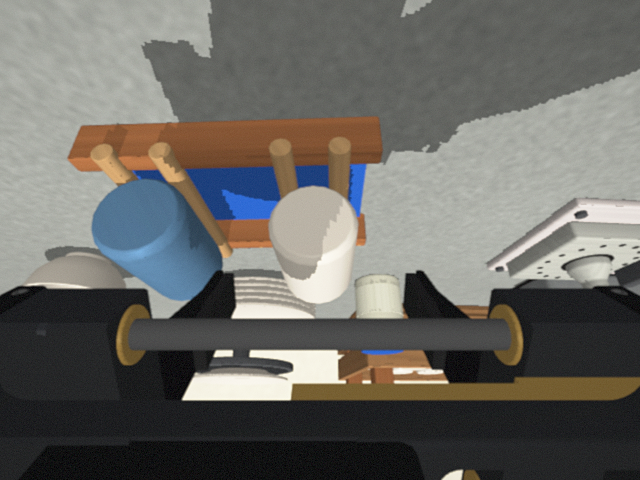

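The wrist view shows the cup bottom at (313,225), centred between the fingers at 234 and 405. The blue cup is clear to the left. I'll go in and grip.

{"name": "move_arm", "arguments": {
  "series": [
    [[0,0,0],[0,-0.002,0.0246],1],
    [[0,0,0],[0,0,0.0246],1],
    [[0,0,0],[0,0,0.0246],1],
    [[0,0,0],[0,0,0.0246],1],
    [[0,0,0],[0,0,0.0246],1],
    [[0,0,0],[0,0,0.0246],1],
    [[0,0,0],[0,0,0.0246],1],
    [[0,0,0],[0,0,0.0246],1],
    [[0,0,0],[0,0,0],1],
    [[0,0,0],[0,0,0],1]
  ]
}}

```text
time_s: 6.0
tcp_pos: [0.459, -0.1962, 0.052]
ee_rot: [[-0.689, -0.14, 0.711], [-0.098, 0.99, 0.1], [-0.718, -0.001, -0.696]]
wrist_force: [-0.1, -0.1, -0.4]
gripper_width: 0.999
gripper_force: 0.0
```

{"name": "move_arm", "arguments": {
  "series": [
    [[0,0,0],[0,0,0],0],
    [[0,0,0],[0,0,0],0],
    [[0,0,0],[0,0,0],0],
    [[0,0,0],[0,0,0],0],
    [[0,0,0],[0,0,0],0],
    [[0,0,0],[0,0,0],0],
    [[0,0,0],[0,0,0],0],
    [[0,0,0],[0,0,0],0]
  ]
}}

```text
time_s: 6.8
tcp_pos: [0.459, -0.1973, 0.0515]
ee_rot: [[-0.69, -0.137, 0.711], [-0.097, 0.991, 0.097], [-0.718, -0.002, -0.697]]
wrist_force: [-2.6, -5.1, 4.1]
gripper_width: 0.691
gripper_force: 29.7
```

{"name": "move_arm", "arguments": {
  "series": [
    [[0,0,0],[-0.015,0,-0.014],0],
    [[0,0,0],[-0.03,0,-0.028],0],
    [[0,0,0],[-0.0574,0,-0.0557],0],
    [[0,0,0],[-0.0574,0,-0.0557],0],
    [[0,0,0],[-0.0574,0,-0.0557],0],
    [[0,0,0],[-0.0574,0,-0.0557],0],
    [[0,0,0],[-0.0574,0,-0.0557],0],
    [[0,0,0],[-0.0574,0,-0.0557],0]
  ]
}}

```text
time_s: 7.6
tcp_pos: [0.4576, -0.194, 0.3166]
ee_rot: [[-0.694, -0.141, 0.706], [-0.096, 0.99, 0.104], [-0.714, 0.004, -0.7]]
wrist_force: [1.1, -0.8, -2.4]
gripper_width: 0.692
gripper_force: 29.8
```

{"name": "move_arm", "arguments": {
  "series": [
    [[0,1,0],[0,0,0],0],
    [[0,1,0],[0,0,0],0],
    [[0,1,0],[0,0,0],0],
    [[0,1,0],[0,0,0],0],
    [[0,1,0],[0,0,0],0],
    [[0,1,0],[0,0,0],0],
    [[0,1,0],[0,0,0],0],
    [[0,1,0],[0,0,0],0]
  ]
}}

```text
time_s: 8.4
tcp_pos: [0.4579, -0.1951, 0.3159]
ee_rot: [[-0.99, -0.139, -0.01], [-0.139, 0.99, 0.001], [0.009, 0.003, -1.0]]
wrist_force: [-0.5, 0.1, -2.3]
gripper_width: 0.693
gripper_force: 29.8
```

```bash
python3 - <<'E'
from h import *
delta([.40,.107,.33])
print(r.sense()['gripper_width'])
E
```

```text
8.4 [ 0.4579 -0.1951  0.3159] [ -4.3737   6.5584  -7.0594  -0.0409 -76.9334 -77.6105]
[[-0.9902 -0.1393 -0.0095]
 [-0.1393  0.9903  0.0014]
 [ 0.0092  0.0027 -1.    ]]
tool delta frac [ 0.0309  0.6145 -0.0262]
0.6930977190311813
```

{"name": "move_arm", "arguments": {
  "series": [
    [[0,0,0],[0.004,0.0768,-0.0033],0],
    [[0,0,0],[0.004,0.0768,-0.0033],0],
    [[0,0,0],[0.004,0.0768,-0.0033],0],
    [[0,0,0],[0.004,0.0768,-0.0033],0],
    [[0,0,0],[0.004,0.0768,-0.0033],0],
    [[0,0,0],[0.004,0.0768,-0.0033],0],
    [[0,0,0],[0.004,0.0768,-0.0033],0],
    [[0,0,0],[0.004,0.0768,-0.0033],0],
    [[0,0,0],[0,0,0],0]
  ]
}}

```text
time_s: 9.3
tcp_pos: [0.3988, 0.1089, 0.3292]
ee_rot: [[-0.989, -0.145, -0.005], [-0.145, 0.989, -0.001], [0.005, 0.0, -1.0]]
wrist_force: [1.0, -0.1, -1.0]
gripper_width: 0.695
gripper_force: 29.8
```

```bash
python3 - <<'E'
from h import *
delta([.40,.107,.33])
c=r.capture("wrist"); cv2.imwrite("pics/w3.png",c['img'][:,:,::-1])
for t,z in dict(peg_foot=.03,peg_tip=.096,wheel_hub=.135,crank_grip=.174,crank=.146,dryer=0,cup=.3).items():
    for d in r.pinpoint(t,"wrist")[:2]: print(t,round(d['score'],2),np.round(d['centre'],1),atz(c,d['centre'],z))
E
```

```text
9.3 [0.3988 0.1089 0.3292] [  37.8924   -2.9795  -15.1096   -0.1548  -78.1164 -119.535 ]
[[-0.9894 -0.1448 -0.005 ]
 [-0.1448  0.9895 -0.0006]
 [ 0.005   0.0002 -1.    ]]
tool delta frac [-0.0018 -0.0041 -0.0016]
peg_tip 0.18 [559.6 273.7] [0.4468 0.417  0.096 ]
cup 0.75 [317.3 275.7] [0.4039 0.1087 0.3   ]
```

View pics/w3.png

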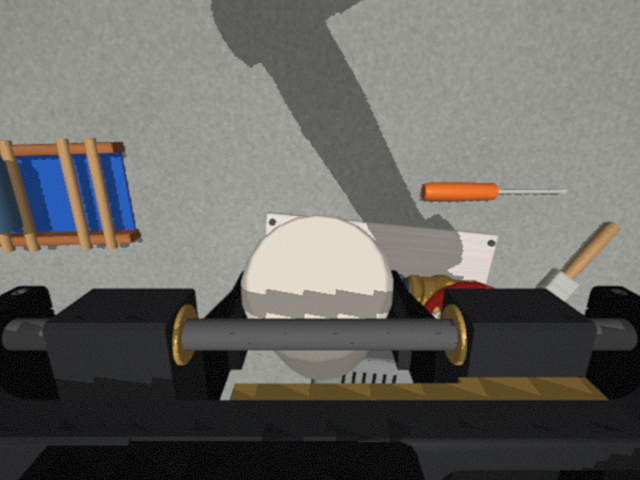

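The held cup fills the view at (317,290) and hides the peg. I'll shift sideways so the peg comes out beside it.

{"name": "move_arm", "arguments": {
  "series": [
    [[0,0,0],[-0.0438,-0.0626,0],0],
    [[0,0,0],[-0.0438,-0.0626,0],0],
    [[0,0,0],[-0.0438,-0.0626,0],0],
    [[0,0,0],[-0.0438,-0.0626,0],0],
    [[0,0,0],[-0.0438,-0.0626,0],0],
    [[0,0,0],[0,0,0],0],
    [[0,0,0],[0,0,0],0]
  ]
}}

```text
time_s: 10.4
tcp_pos: [0.5311, -0.0352, 0.3297]
ee_rot: [[-0.991, -0.136, -0.003], [-0.136, 0.991, 0.0], [0.002, 0.001, -1.0]]
wrist_force: [-0.3, -0.3, -1.6]
gripper_width: 0.694
gripper_force: 29.8
```

```bash
python3 - <<'E'
from h import *
delta([.53,-.03,.33])
c=r.capture("wrist"); cv2.imwrite("pics/w4.png",c['img'][:,:,::-1])
for t,z in dict(peg_foot=.03,peg_tip=.096,wheel_hub=.135,crank_grip=.174,crank=.146,dryer=0,cup=.3).items():
    for d in r.pinpoint(t,"wrist")[:2]: print(t,round(d['score'],2),np.round(d['centre'],1),atz(c,d['centre'],z))
E
```

```text
10.4 [ 0.5311 -0.0352  0.3297] [ 13.6512   9.6453  -1.457   -0.0457 -79.0364 -95.8365]
[[-0.9907 -0.1358 -0.0025]
 [-0.1358  0.9907  0.0002]
 [ 0.0025  0.0005 -1.    ]]
tool delta frac [ 0.0008  0.0106 -0.0006]
peg_foot 0.58 [427.4 195.1] [0.5181 0.1109 0.03  ]
peg_tip 0.76 [440.8 208.7] [0.5222 0.1077 0.096 ]
wheel_hub 0.68 [625.2 233.7] [0.5151 0.2964 0.135 ]
wheel_hub 0.21 [ 21.6 229.8] [ 0.5995 -0.3484  0.135 ]
crank 0.63 [636.7 278. ] [0.5597 0.3179 0.146 ]
crank 0.56 [423.7 197.9] [0.5048 0.0685 0.146 ]
dryer 0.88 [484.4 196.3] [0.5129 0.2028 0.    ]
cup 0.9 [312.7 276.4] [ 0.5373 -0.0381  0.3   ]
```

View pics/w4.png

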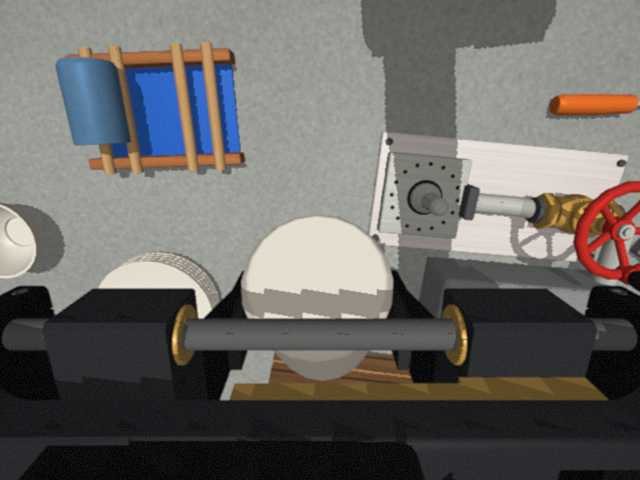

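The wrist view now shows the peg tip at (438,208), the tray centre at (427,197) and the wheel at right (620,235). All three cameras put the peg at about (0.522, 0.109). I'll yaw away from the blower box and turn the cup mouth-down.

{"name": "move_arm", "arguments": {
  "series": [
    [[0,0,0.875],[0,0,0],0],
    [[0,0,0.875],[0,0,0],0],
    [[0,0,0.875],[0,0,0],0],
    [[0,0,0.875],[0,0,0],0],
    [[0,0.96,0],[0,0,0],0],
    [[0,0.96,0],[0,0,0],0],
    [[0,0.96,0],[0,0,0],0],
    [[0,0.96,0],[0,0,0],0],
    [[0,0.96,0],[0,0,0],0],
    [[0,0.96,0],[0,0,0],0],
    [[0,0.96,0],[0,0,0],0],
    [[0,0.96,0],[0,0,0],0]
  ]
}}

```text
time_s: 12.0
tcp_pos: [0.5317, -0.0335, 0.3307]
ee_rot: [[-0.702, 0.208, -0.681], [0.149, 0.978, 0.146], [0.696, 0.001, -0.718]]
wrist_force: [0.2, 0.8, -1.8]
gripper_width: 0.694
gripper_force: 29.8
```

{"name": "move_arm", "arguments": {
  "series": [
    [[0,0,0],[0,0,0],0],
    [[0,0,0],[0,0,0],0]
  ]
}}

```text
time_s: 12.2
tcp_pos: [0.5315, -0.0337, 0.33]
ee_rot: [[-0.704, 0.209, -0.679], [0.151, 0.978, 0.145], [0.694, -0.0, -0.72]]
wrist_force: [-1.1, 0.4, -1.5]
gripper_width: 0.694
gripper_force: 29.8
```

```bash
cat >> h.py <<'E'
# cup in the tool frame, from the state at grip
Rg=np.array([[-.690,-.137,.711],[-.097,.991,.097],[-.718,-.002,-.697]]); tg=np.array([.459,-.1973,.0515])
M=Rg.T@np.array([.9905,.1377,0]); RIM=Rg.T@(np.array([.4975,-.1915,.062])-tg); RIM[1]=0
E
python3 - <<'E'
from h import *
s=r.sense();R=s['ee_rot']; print('mouth',R@M,'rim',s['tcp_pos']+R@RIM,RIM)
delta(np.array([.522,.109,.146])-R@RIM)
c=r.capture("scene")
for t in("cup","cup_rim"):
    for d in r.pinpoint(t,"scene")[:2]: print(t,d)
print(proj(c,s['tcp_pos']+R@RIM),proj(c,s['tcp_pos']+R@(RIM-.09*M)))
x0=[int(v) for v in proj(c,s['tcp_pos'])]
E
```

```text
mouth [ 0.0036 -0.0004 -1.0002] rim [ 0.5419 -0.036   0.2911] [-0.0347  0.      0.0206]
12.2 [ 0.5315 -0.0337  0.33  ] [   5.9313   33.4616   28.1494  -15.3845 -126.2085 -112.4022]
[[-0.704   0.2089 -0.6788]
 [ 0.1506  0.9779  0.1447]
 [ 0.694  -0.0004 -0.7199]]
tool delta frac [-0.1296  0.2753  0.2779]
cup {'centre': [304.4, 194.9], 'score': 0.67}
(np.float64(304.9726477954613), np.float64(218.0145711582615)) (np.float64(304.1590389745363), np.float64(195.6651825775642))
```

{"name": "move_arm", "arguments": {
  "series": [
    [[0,0,0],[-0.0185,0.0393,0.0397],0],
    [[0,0,0],[-0.0185,0.0393,0.0397],0],
    [[0,0,0],[-0.0185,0.0393,0.0397],0],
    [[0,0,0],[-0.0185,0.0393,0.0397],0],
    [[0,0,0],[-0.0185,0.0393,0.0397],0],
    [[0,0,0],[-0.0185,0.0393,0.0397],0],
    [[0,0,0],[-0.0185,0.0393,0.0397],0],
    [[0,0,0],[0,0,0],0],
    [[0,0,0],[0,0,0],0]
  ]
}}

```text
time_s: 13.25
tcp_pos: [0.5108, 0.1113, 0.1869]
ee_rot: [[-0.705, 0.207, -0.679], [0.149, 0.978, 0.144], [0.694, 0.0, -0.72]]
wrist_force: [0.9, -0.1, -0.4]
gripper_width: 0.699
gripper_force: 29.8
```

```bash
python3 - <<'E'
from h import *
s=r.sense();R=s['ee_rot']; rim=s['tcp_pos']+R@RIM; bot=s['tcp_pos']+R@(RIM-.09*M); print('mouth',R@M,'rim',rim,s['gripper_width'])
delta(np.array([.522,.109,.106])-R@RIM)
ims=[]
for n in("scene","top","wrist"):
    c=r.capture(n); print(n,'pred rim',proj(c,rim),'bot',proj(c,bot),'foot',proj(c,[.522,.109,.03]),'tip',proj(c,[.522,.109,.096]))
    for t in("cup","cup_rim","peg_foot","peg_tip"):
        for d in r.pinpoint(t,n)[:1]: print(t,d)
    u,v=[int(q) for q in proj(c,[.522,.109,.1])]
    if n!="wrist": 
        u0,v0=max(u-60,0),max(v-50,0); ims.append(cv2.resize(c['img'][v0:v0+100,u0:u0+120],(400,333),interpolation=cv2.INTER_CUBIC))
cv2.imwrite("pics/h1.png",np.hstack(ims)[:,:,::-1])
E
```

```text
mouth [ 0.0043  0.     -1.0002] rim [0.5213 0.1091 0.148 ] 0.6985234575755354
13.25 [0.5108 0.1113 0.1869] [  17.2824   36.3568   14.7784  -20.7973 -107.3248 -118.4158]
[[-0.7047  0.2073 -0.6785]
 [ 0.1492  0.9783  0.1439]
 [ 0.6936  0.0001 -0.7204]]
tool delta frac [-0.0593  0.0002  0.0595]
scene pred rim (np.float64(342.27025202262075), np.float64(216.25716486374654)) bot (np.float64(343.73375031455896), np.float64(196.88997468723971)) foot (np.float64(340.6167511563841), np.float64(238.67141600667426)) tip (np.float64(341.59588289151213), np.float64(226.6212277679162))
cup {'centre': [340.6, 226.5], 'score': 0.74}
peg_foot {'centre': [342.0, 237.4], 'score': 0.61}
peg_tip {'centre': [339.5, 226.5], 'score': 0.84}
top pred rim (np.float64(277.33543474200644), np.float64(243.03678892934497)) bot (np.float64(274.7783361300421), np.float64(240.16669393062332)) foot (np.float64(280.19761708571957), np.float64(246.14414920378553)) tip (np.float64(278.67458082618543), np.float64(244.32529803936677))
cup {'centre': [274.4, 240.6], 'score': 0.6}
cup_rim {'centre': [280.5, 245.8], 'score': 0.86}
peg_foot {'centre': [282.3, 247.3], 'score': 0.75}
peg_tip {'centre': [200.5, 228.1], 'score': 0.43}
wrist pred rim (np.float64(319.6987666432789), np.float64(326.72199302623795)) bot (np.float64(319.8425573148463), np.float64(273.96423898498034)) foot (np.float64(319.61501437373056), np.float64(355.31366824227825)) tip (np.float64(319.73062601352814), np.float64(342.8110166967902))
cup {'centre': [317.7, 276.7], 'score': 0.64}
cup_rim {'centre': [576.6, 260.9], 'score': 0.2}
peg_tip {'centre': [319.0, 274.9], 'score': 0.32}
```

View pics/h1.png

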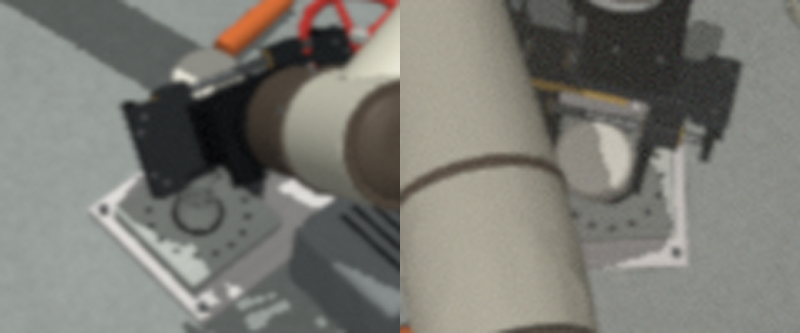

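The crop shows the peg's foot ring at about (340,238) in the scene picture, as predicted, with the mouth-down cup above it. I'll descend in stages and watch the force.

{"name": "move_arm", "arguments": {
  "series": [
    [[0,0,0],[-0.0141,0,0.0142],0],
    [[0,0,0],[-0.0141,0,0.0142],0],
    [[0,0,0],[-0.0141,0,0.0142],0],
    [[0,0,0],[-0.0141,0,0.0142],0],
    [[0,0,0],[-0.0141,0,0.0142],0],
    [[0,0,0],[-0.0141,0,0.0142],0],
    [[0,0,0],[-0.0141,0,0.0142],0],
    [[0,0,0],[-0.0141,0,0.0142],0],
    [[0,0,0],[-0.0141,0,0.0142],0],
    [[0,0,0],[0,0,0],0],
    [[0,0,0],[0,0,0],0]
  ]
}}

```text
time_s: 15.1
tcp_pos: [0.5121, 0.1108, 0.0956]
ee_rot: [[-0.703, 0.209, -0.68], [0.15, 0.978, 0.145], [0.695, -0.0, -0.719]]
wrist_force: [0.1, -0.6, -1.2]
gripper_width: 0.694
gripper_force: 29.8
```

```bash
python3 - <<'E'
from h import *
s=r.sense();R=s['ee_rot']; rim=s['tcp_pos']+R@RIM; bot=s['tcp_pos']+R@(RIM-.09*M); print('mouth',R@M,'rim',rim,s['gripper_width'],s['wrist_force'],s['moment'])
delta(np.array([.522,.109,.030])-R@RIM)
ims=[]
for n in("scene","top"):
    c=r.capture(n); print(n,'pred rim',proj(c,rim),'bot',proj(c,bot))
    for t in("cup","cup_rim","peg_foot"):
        for d in r.pinpoint(t,n)[:1]: print(t,d)
    u,v=[int(q) for q in proj(c,[.522,.109,.1])]
    u0,v0=max(u-60,0),max(v-50,0); ims.append(cv2.resize(c['img'][v0:v0+100,u0:u0+120],(400,333),interpolation=cv2.INTER_CUBIC))
cv2.imwrite("pics/h2.png",np.hstack(ims)[:,:,::-1])
E
```

```text
mouth [ 0.002   0.0002 -1.0002] rim [0.5225 0.1086 0.0567] 0.6938922078455708 [ 0.1352 -0.5819 -1.243 ] [-0.4081 -1.7401 -0.0139]
15.1 [0.5121 0.1108 0.0956] [  17.2331   41.7406   10.4067  -20.0995  -98.2937 -114.9849]
[[-0.7029  0.2089 -0.68  ]
 [ 0.1502  0.9779  0.1451]
 [ 0.6953 -0.0002 -0.7187]]
tool delta frac [-0.0363  0.0006  0.0391]
scene pred rim (np.float64(341.0028335189711), np.float64(234.07903027065885)) bot (np.float64(342.3575178696359), np.float64(216.8328588733533))
cup {'centre': [341.3, 215.9], 'score': 0.58}
peg_foot {'centre': [341.8, 235.4], 'score': 0.89}
top pred rim (np.float64(279.7343413140846), np.float64(245.27421705488962)) bot (np.float64(277.54495082556224), np.float64(242.69587268846936))
cup {'centre': [278.8, 243.2], 'score': 0.66}
cup_rim {'centre': [278.7, 245.7], 'score': 0.56}
peg_foot {'centre': [281.9, 249.6], 'score': 0.71}
```

View pics/h2.png

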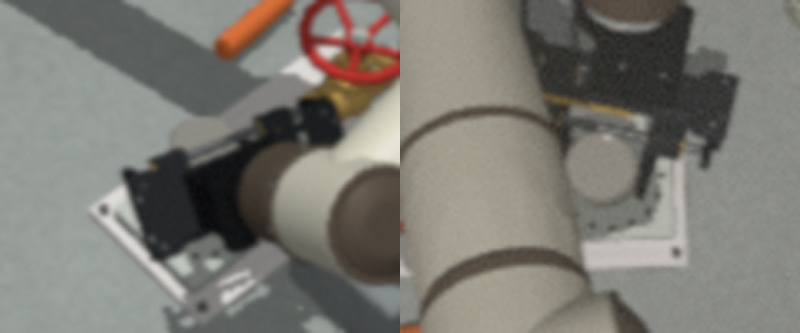

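The peg is inside the cup and the force is near zero. I'll keep lowering gently.

{"name": "move_arm", "arguments": {
  "series": [
    [[0,0,0],[-0.0056,0,0.0057],0],
    [[0,0,0],[-0.0056,0,0.0057],0],
    [[0,0,0],[-0.0056,0,0.0057],0],
    [[0,0,0],[-0.0056,0,0.0057],0],
    [[0,0,0],[-0.0056,0,0.0057],0],
    [[0,0,0],[0,0,0],0],
    [[0,0,0],[0,0,0],0]
  ]
}}

```text
time_s: 16.2
tcp_pos: [0.5122, 0.1109, 0.0756]
ee_rot: [[-0.703, 0.209, -0.68], [0.15, 0.978, 0.145], [0.695, -0.0, -0.719]]
wrist_force: [0.0, -0.6, -1.3]
gripper_width: 0.695
gripper_force: 29.8
```

{"name": "move_arm", "arguments": {
  "series": [
    [[0,0,0],[-0.0028,0,0.0029],0],
    [[0,0,0],[-0.0028,0,0.0029],0],
    [[0,0,0],[0,0,0],0]
  ]
}}

```text
time_s: 16.5
tcp_pos: [0.5123, 0.111, 0.0719]
ee_rot: [[-0.703, 0.209, -0.68], [0.15, 0.978, 0.145], [0.695, 0.0, -0.719]]
wrist_force: [-0.1, 0.9, -0.6]
gripper_width: 0.695
gripper_force: 29.7
```

{"name": "move_arm", "arguments": {
  "series": [
    [[0,0,0],[-0.0014,0,0.0014],0],
    [[0,0,0],[0,0,0],0],
    [[0,0,0],[-0.0014,0,0.0014],0],
    [[0,0,0],[0,0,0],0]
  ]
}}

```text
time_s: 16.9
tcp_pos: [0.5124, 0.111, 0.0717]
ee_rot: [[-0.703, 0.208, -0.68], [0.149, 0.978, 0.145], [0.695, 0.001, -0.719]]
wrist_force: [1.0, 1.0, 8.2]
gripper_width: 0.69
gripper_force: 29.7
```

{"name": "move_arm", "arguments": {
  "series": [
    [[0,0,0],[-0.0014,0,0.0014],0],
    [[0,0,0],[0,0,0],0],
    [[0,0,0],[0,0,0],0]
  ]
}}

```text
time_s: 17.2
tcp_pos: [0.5124, 0.111, 0.0716]
ee_rot: [[-0.703, 0.207, -0.68], [0.148, 0.978, 0.145], [0.695, 0.001, -0.719]]
wrist_force: [-0.2, 2.0, 11.8]
gripper_width: 0.696
gripper_force: 29.7
```

{"name": "move_arm", "arguments": {
  "series": [
    [[0,0,0],[-0.0014,0,0.0014],0],
    [[0,0,0],[0,0,0],0],
    [[0,0,0],[0,0,0],0]
  ]
}}

```text
time_s: 17.5
tcp_pos: [0.5124, 0.111, 0.0716]
ee_rot: [[-0.703, 0.207, -0.68], [0.148, 0.978, 0.144], [0.695, 0.001, -0.719]]
wrist_force: [1.1, 3.0, 14.1]
gripper_width: 0.698
gripper_force: 29.6
```

{"name": "move_arm", "arguments": {
  "series": [
    [[0,0,0],[0.0036,0,-0.0036],0],
    [[0,0,0],[0,0,0],0],
    [[0,0,0],[0,0,0],0],
    [[0,0,0],[0,0,0],0.75],
    [[0,0,0],[0,0,0],0.8],
    [[0,0,0],[0,0,0],0.9],
    [[0,0,0],[0,0,0],1],
    [[0,0,0],[0,0,0],1],
    [[0,0,0],[0,0,0],1],
    [[0,0,0],[0,0,0],1]
  ]
}}

```text
time_s: 18.5
tcp_pos: [0.5122, 0.1109, 0.0702]
ee_rot: [[-0.703, 0.209, -0.68], [0.15, 0.978, 0.145], [0.695, 0.0, -0.719]]
wrist_force: [0.5, -0.3, 0.8]
gripper_width: 0.997
gripper_force: 0.0
```

{"name": "move_arm", "arguments": {
  "series": [
    [[0,0,0],[0,0,-0.02],1],
    [[0,0,0],[0,0,-0.04],1],
    [[0,0,0],[0,0,-0.06],1],
    [[0,0,0],[0,0,-0.06],1],
    [[0,0,0],[0,0,-0.08],1],
    [[0,0,0],[0,0,-0.08],1],
    [[0,-0.96,0],[0,0,0],1],
    [[0,-0.96,0],[0,0,0],1],
    [[0,-0.96,0],[0,0,0],1],
    [[0,-0.96,0],[0,0,0],1]
  ]
}}

```text
time_s: 19.5
tcp_pos: [0.6287, 0.0858, 0.1933]
ee_rot: [[-0.908, 0.209, -0.362], [0.194, 0.978, 0.078], [0.37, 0.001, -0.929]]
wrist_force: [-0.2, -0.5, 0.2]
gripper_width: 1.001
gripper_force: 0.0
```

{"name": "move_arm", "arguments": {
  "series": [
    [[0,-0.96,0],[0,0,0],1],
    [[0,-0.96,0],[0,0,0],1],
    [[0,-0.96,0],[0,0,0],1],
    [[0,-0.96,0],[0,0,0],1],
    [[0,0,0],[0,0,0],1]
  ]
}}

```text
time_s: 20.0
tcp_pos: [0.6253, 0.0861, 0.1939]
ee_rot: [[-0.978, 0.207, -0.0], [0.207, 0.978, -0.0], [0.0, -0.0, -1.0]]
wrist_force: [-0.2, -0.5, -0.5]
gripper_width: 1.0
gripper_force: 0.0
```

```bash
python3 - <<'E'
from h import *
delta([.42,.18,.36])
for n in("scene","top","wrist"):
    c=r.capture(n); print(n)
    if n=="scene": cv2.imwrite("pics/s5.png",cv2.resize(c['img'][140:290,250:450],(800,600))[:,:,::-1])
    for t,z in dict(cup=.12,peg_foot=.03,wheel_hub=.135,crank_grip=.174,crank=.146).items():
        for d in r.pinpoint(t,n)[:2]: print(t,round(d['score'],2),np.round(d['centre'],1),atz(c,d['centre'],z))
E
```

```text
20.0 [0.6253 0.0861 0.1939] [  22.5074   23.8025   -1.028    -0.0017  -65.1944 -124.4803]
[[-0.9782  0.2075 -0.0004]
 [ 0.2075  0.9782 -0.0001]
 [ 0.0004 -0.0002 -1.    ]]
tool delta frac [ 0.4408  0.0984 -0.3321]
scene
cup 0.24 [134.6 331.7] [ 0.4594 -0.5125  0.12  ]
wheel_hub 0.65 [388.6 181.3] [0.5013 0.3077 0.135 ]
crank_grip 0.52 [406.8 183.3] [0.5596 0.3189 0.174 ]
crank 0.66 [401.7 189.8] [0.5545 0.3092 0.146 ]
top
cup 0.62 [277.3 242.8] [0.5242 0.1112 0.12  ]
peg_foot 0.55 [278.2 247.2] [0.5188 0.1148 0.03  ]
peg_foot 0.3 [149.9 261.8] [0.4725 0.4851 0.03  ]
wrist
cup 0.55 [320.9  80.3] [0.5222 0.1098 0.12  ]
```

View pics/s5.png

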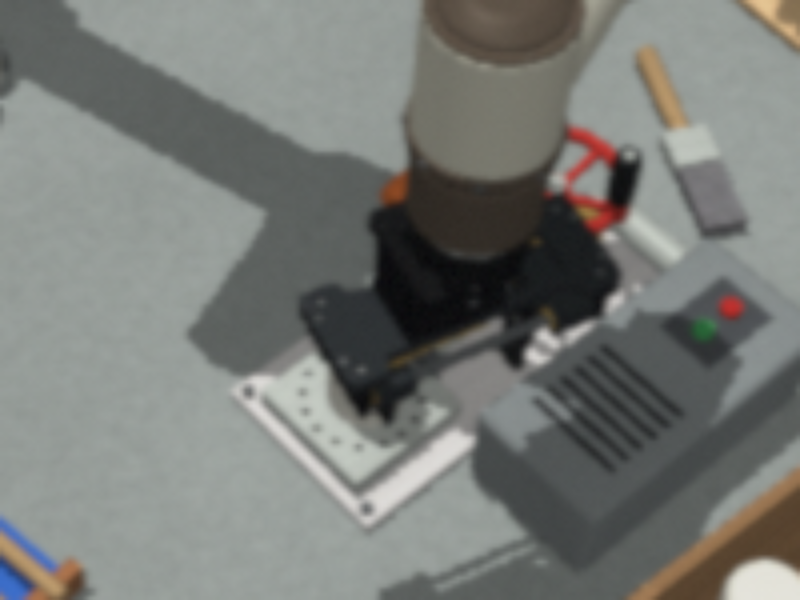

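The scene crop shows the fingers clear of the cup, which stands on the tray at about (0.522, 0.110). The black handle is at crop (625,175). I'll raise the arm and go over the wheel.

{"name": "move_arm", "arguments": {
  "series": [
    [[0,0,0],[0,0,-0.093],1],
    [[0,0,0],[0,0,-0.093],1],
    [[0,0,0],[0,0,-0.093],1],
    [[0,0,0],[0,0,-0.093],1],
    [[0,0,0],[0.043,0.078,0],1],
    [[0,0,-0.875],[0.043,0.078,0],1],
    [[0,0,-0.875],[0.071,0.06,0],1],
    [[0,0,-0.875],[0.06,0.07,0],1],
    [[0,0,-0.875],[0.03,0.09,0],1],
    [[0,0,0],[0,0,0],1],
    [[0,0,0],[0,0,0],1]
  ]
}}

```text
time_s: 22.0
tcp_pos: [0.5239, 0.2867, 0.3787]
ee_rot: [[-0.99, -0.141, -0.0], [-0.141, 0.99, 0.0], [0.0, 0.0, -1.0]]
wrist_force: [0.2, 0.1, 0.4]
gripper_width: 0.998
gripper_force: 0.0
```

```bash
python3 - <<'E'
from h import *
delta([.56,.30,.38])
for n in("wrist","scene","top"):
    c=r.capture(n); print(n)
    if n=="wrist": cv2.imwrite("pics/w6.png",c['img'][:,:,::-1])
    for t,z in dict(cup=.12,wheel_hub=.135,crank_grip=.174,crank=.146).items():
        for d in r.pinpoint(t,n)[:2]: print(t,round(d['score'],2),np.round(d['centre'],1),atz(c,d['centre'],z))
E
```

```text
22.0 [0.5239 0.2867 0.3787] [  44.1951   15.8354   13.2749   -0.0236  -87.4518 -126.0898]
[[-0.99   -0.141  -0.0004]
 [-0.141   0.99    0.0001]
 [ 0.0004  0.0002 -1.    ]]
tool delta frac [-0.0752  0.0162 -0.0026]
wrist
cup 0.84 [175.6 173.6] [0.5223 0.1114 0.12  ]
wheel_hub 0.81 [328.4 191.5] [0.5151 0.2967 0.135 ]
crank_grip 0.82 [338.2 238.9] [0.5594 0.3134 0.174 ]
crank 0.77 [339.2 232. ] [0.5595 0.3161 0.146 ]
crank 0.42 [326.9 192.2] [0.5142 0.2945 0.146 ]
scene
wheel_hub 0.59 [387.6 183.3] [0.5051 0.3001 0.135 ]
crank_grip 0.51 [404.9 181.9] [0.5525 0.3182 0.174 ]
crank_grip 0.42 [228.  294.7] [ 0.5435 -0.281   0.174 ]
crank 0.64 [406.  189.6] [0.5618 0.3197 0.146 ]
top
cup 0.82 [278.2 241. ] [0.5292 0.1088 0.12  ]
wheel_hub 0.66 [208.5 245.6] [0.5134 0.2946 0.135 ]
```

View pics/w6.png

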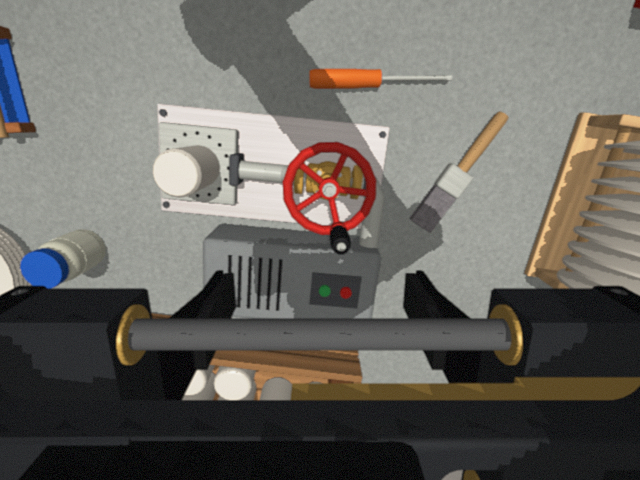

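The wrist view shows the cup standing mouth-down on the tray at (180,172). The hub is at (329,189) and the handle top at (340,243), so the handle is at about (0.560, 0.314). I'll lower onto it.

{"name": "move_arm", "arguments": {
  "series": [
    [[0,0,0],[-0.0397,0.0222,0],1],
    [[0,0,0],[-0.0397,0.0222,0],1],
    [[0,0,0],[0,0,0.07],1],
    [[0,0,0],[0,0,0.07],1],
    [[0,0,0],[0,0,0.07],1],
    [[0,0,0],[0,0,0.07],1],
    [[0,0,0],[0,0,0.06],1],
    [[0,0,0],[0,0,0.05],1],
    [[0,0,0],[0,0,0.035],1],
    [[0,0,0],[0,0,0.022],1],
    [[0,0,0],[0,0,0],1],
    [[0,0,0],[0,0,0],1]
  ]
}}

```text
time_s: 23.95
tcp_pos: [0.5612, 0.3136, 0.156]
ee_rot: [[-0.99, -0.139, 0.001], [-0.139, 0.99, 0.001], [-0.001, 0.001, -1.0]]
wrist_force: [0.6, 0.6, 1.3]
gripper_width: 1.0
gripper_force: 0.0
```

{"name": "move_arm", "arguments": {
  "series": [
    [[0,0,0],[0,0,0],0],
    [[0,0,0],[0,0,0],0],
    [[0,0,0],[0,0,0],0],
    [[0,0,0],[0,0,0],0],
    [[0,0,0],[0,0,0],0],
    [[0,0,0],[0,0,0],0],
    [[0,0,0],[0,0,0],0],
    [[0,0,0],[0,0,0],0],
    [[0,0,0],[0,0,0],0],
    [[0,0,0],[0,0,0],0]
  ]
}}

```text
time_s: 24.95
tcp_pos: [0.5608, 0.3139, 0.1551]
ee_rot: [[-0.99, -0.139, 0.0], [-0.139, 0.99, 0.001], [-0.0, 0.001, -1.0]]
wrist_force: [-0.3, 2.1, -0.5]
gripper_width: 0.241
gripper_force: 30.0
```

```bash
python3 - <<'E'
from h import *
s=r.sense(); print(s['wrist_force'],s['gripper_width'],s['gripper_force'])
delta([.560,.3143,.155])
E
```

```text
[-0.3411  2.1283 -0.5431] 0.24122950038098157 30.00037645921111
24.95 [0.5608 0.3139 0.1551] [  43.6076   26.6176   -2.2942   -0.0608  -61.0271 -125.5824]
[[-0.9903 -0.1391  0.0001]
 [-0.1391  0.9903  0.0014]
 [-0.0003  0.0014 -1.    ]]
tool delta frac [0.0015 0.001  0.0002]
```

```bash
cat >> h.py <<'E'
HUB=np.array([.5135,.297])
def phi(): 
    p=r.sense()['tcp_pos'][:2]-HUB; return np.degrees(np.arctan2(p[1],p[0])),np.linalg.norm(p)
E
python3 - <<'E'
from h import *
R=r.sense()['ee_rot'][:2,:2]
a=np.radians(19.7-15*np.arange(25)); P=.05*np.c_[np.cos(a),np.sin(a)]
print(np.round(np.diff(P,axis=0)@R/.5,4)[:12].tolist(),phi())
E
```

```text
[[-0.0019, -0.026], [0.0049, -0.0256], [0.0114, -0.0235], [0.0171, -0.0198], [0.0216, -0.0147], [0.0247, -0.0086], [0.026, -0.0019], [0.0256, 0.0049], [0.0235, 0.0114], [0.0198, 0.0171], [0.0147, 0.0216], [0.0086, 0.0247]] (np.float64(19.65075568511105), np.float64(0.05023522191299872))
```

{"name": "move_arm", "arguments": {
  "series": [
    [[0,0,0],[-0.001,-0.013,0],0],
    [[0,0,0],[-0.0009,-0.013,0],0],
    [[0,0,0],[0.0049,-0.0256,0],0],
    [[0,0,0],[0.0114,-0.0235,0],0],
    [[0,0,0],[0.0171,-0.0198,0],0],
    [[0,0,0],[0.0216,-0.0147,0],0],
    [[0,0,0],[0.0247,-0.0086,0],0],
    [[0,0,0],[0,0,0],0]
  ]
}}

```text
time_s: 25.75
tcp_pos: [0.5279, 0.2488, 0.1551]
ee_rot: [[-0.99, -0.138, -0.003], [-0.138, 0.99, 0.002], [0.002, 0.002, -1.0]]
wrist_force: [-3.8, 6.4, 0.2]
gripper_width: 0.246
gripper_force: 30.0
```

```bash
python3 - <<'E'
from h import *
s=r.sense(); print(phi(),s['wrist_force'],s['tcp_pos'],s['gripper_width'])
E
```

```text
(np.float64(-73.32789565214547), np.float64(0.0503515974602692)) [-3.8431  6.3988  0.1786] [0.5279 0.2488 0.1551] 0.2461579249777809
```

{"name": "move_arm", "arguments": {
  "series": [
    [[0,0,0],[0.026,-0.0019,0],0],
    [[0,0,0],[0.0256,0.0049,0],0],
    [[0,0,0],[0.0235,0.0114,0],0],
    [[0,0,0],[0.0198,0.0171,0],0],
    [[0,0,0],[0.0147,0.0216,0],0],
    [[0,0,0],[0,0,0],0]
  ]
}}

```text
time_s: 26.35
tcp_pos: [0.4724, 0.2687, 0.1551]
ee_rot: [[-0.99, -0.14, 0.002], [-0.14, 0.99, 0.002], [-0.002, 0.002, -1.0]]
wrist_force: [2.6, 5.3, -3.4]
gripper_width: 0.243
gripper_force: 30.0
```

{"name": "move_arm", "arguments": {
  "series": [
    [[0,0,0],[0.0043,0.0123,0],0],
    [[0,0,0],[0.0043,0.0124,0],0],
    [[0,0,0],[0,0,0],0]
  ]
}}

```text
time_s: 26.65
tcp_pos: [0.467, 0.279, 0.1551]
ee_rot: [[-0.99, -0.139, 0.001], [-0.139, 0.99, 0.0], [-0.001, -0.0, -1.0]]
wrist_force: [5.0, 2.4, -3.7]
gripper_width: 0.239
gripper_force: 30.0
```

```bash
python3 - <<'E'
from h import *
s=r.sense(); print(phi(),s['wrist_force'],s['tcp_pos'],s['gripper_width'])
E
```

```text
(np.float64(-158.78187554631043), np.float64(0.04983614083695855)) [ 4.9926  2.4128 -3.7146] [0.467  0.279  0.1551] 0.2393350618534387
```

{"name": "move_arm", "arguments": {
  "series": [
    [[0,0,0],[0.001,0.013,0],0],
    [[0,0,0],[0.0009,0.013,0],0],
    [[0,0,0],[0,0,0],0]
  ]
}}

```text
time_s: 26.95
tcp_pos: [0.464, 0.2911, 0.1551]
ee_rot: [[-0.99, -0.139, 0.0], [-0.139, 0.99, -0.001], [0.0, -0.001, -1.0]]
wrist_force: [4.7, 0.4, -4.7]
gripper_width: 0.237
gripper_force: 30.0
```

{"name": "move_arm", "arguments": {
  "series": [
    [[0,0,0],[-0.0024,0.0128,0],0],
    [[0,0,0],[-0.0025,0.0128,0],0],
    [[0,0,0],[0,0,0],0]
  ]
}}

```text
time_s: 27.25
tcp_pos: [0.4642, 0.3044, 0.1551]
ee_rot: [[-0.99, -0.139, -0.001], [-0.139, 0.99, -0.001], [0.001, -0.001, -1.0]]
wrist_force: [2.7, -1.6, -1.7]
gripper_width: 0.241
gripper_force: 30.0
```

{"name": "move_arm", "arguments": {
  "series": [
    [[0,0,0],[-0.0057,0.0118,0],0],
    [[0,0,0],[-0.0057,0.0117,0],0],
    [[0,0,0],[0,0,0],0]
  ]
}}

```text
time_s: 27.55
tcp_pos: [0.4684, 0.318, 0.1551]
ee_rot: [[-0.99, -0.139, -0.001], [-0.139, 0.99, -0.0], [0.001, 0.0, -1.0]]
wrist_force: [2.3, -2.5, -0.5]
gripper_width: 0.242
gripper_force: 30.0
```

{"name": "move_arm", "arguments": {
  "series": [
    [[0,0,0],[-0.0085,0.0099,0],0],
    [[0,0,0],[-0.0086,0.0099,0],0],
    [[0,0,0],[0,0,0],0]
  ]
}}

```text
time_s: 27.85
tcp_pos: [0.476, 0.3297, 0.1551]
ee_rot: [[-0.99, -0.139, 0.0], [-0.139, 0.99, 0.001], [-0.0, 0.001, -1.0]]
wrist_force: [2.0, -2.1, -0.7]
gripper_width: 0.239
gripper_force: 30.0
```

{"name": "move_arm", "arguments": {
  "series": [
    [[0,0,0],[-0.0108,0.0073,0],0],
    [[0,0,0],[-0.0108,0.0074,0],0],
    [[0,0,0],[0,0,0],0]
  ]
}}

```text
time_s: 28.15
tcp_pos: [0.4861, 0.3386, 0.1551]
ee_rot: [[-0.99, -0.139, 0.001], [-0.139, 0.99, 0.001], [-0.001, 0.001, -1.0]]
wrist_force: [1.3, -2.2, -0.8]
gripper_width: 0.238
gripper_force: 30.0
```

{"name": "move_arm", "arguments": {
  "series": [
    [[0,0,0],[-0.0123,0.0043,0],0],
    [[0,0,0],[-0.0124,0.0043,0],0],
    [[0,0,0],[0,0,0],0]
  ]
}}

```text
time_s: 28.45
tcp_pos: [0.4979, 0.3443, 0.1551]
ee_rot: [[-0.99, -0.139, 0.001], [-0.139, 0.99, 0.001], [-0.001, 0.001, -1.0]]
wrist_force: [0.0, -1.0, -0.7]
gripper_width: 0.24
gripper_force: 30.0
```

{"name": "move_arm", "arguments": {
  "series": [
    [[0,0,0],[-0.013,0.0009,0],0],
    [[0,0,0],[-0.013,0.001,0],0],
    [[0,0,0],[0,0,0],0]
  ]
}}

```text
time_s: 28.75
tcp_pos: [0.5108, 0.3468, 0.1551]
ee_rot: [[-0.99, -0.139, 0.001], [-0.139, 0.99, 0.001], [-0.001, 0.001, -1.0]]
wrist_force: [-0.2, -0.8, -1.7]
gripper_width: 0.239
gripper_force: 30.0
```

{"name": "move_arm", "arguments": {
  "series": [
    [[0,0,0],[-0.0128,-0.0024,0],0],
    [[0,0,0],[-0.0128,-0.0025,0],0],
    [[0,0,0],[0,0,0],0]
  ]
}}

```text
time_s: 29.05
tcp_pos: [0.5239, 0.3458, 0.1551]
ee_rot: [[-0.99, -0.139, 0.001], [-0.139, 0.99, 0.001], [-0.001, 0.001, -1.0]]
wrist_force: [0.6, 0.6, -1.9]
gripper_width: 0.243
gripper_force: 30.0
```

{"name": "move_arm", "arguments": {
  "series": [
    [[0,0,0],[-0.0117,-0.0057,0],0],
    [[0,0,0],[-0.0118,-0.0057,0],0],
    [[0,0,0],[0,0,0],0]
  ]
}}

```text
time_s: 29.35
tcp_pos: [0.5362, 0.3416, 0.1552]
ee_rot: [[-0.99, -0.138, 0.001], [-0.138, 0.99, 0.001], [-0.001, 0.001, -1.0]]
wrist_force: [1.3, 0.3, -3.5]
gripper_width: 0.24
gripper_force: 30.0
```

{"name": "move_arm", "arguments": {
  "series": [
    [[0,0,0],[-0.0099,-0.0085,0],0],
    [[0,0,0],[-0.0099,-0.0086,0],0],
    [[0,0,0],[0,0,0],0]
  ]
}}

```text
time_s: 29.65
tcp_pos: [0.5471, 0.3342, 0.1551]
ee_rot: [[-0.99, -0.138, 0.001], [-0.138, 0.99, 0.0], [-0.001, 0.0, -1.0]]
wrist_force: [0.8, 1.0, -2.4]
gripper_width: 0.238
gripper_force: 30.0
```

{"name": "move_arm", "arguments": {
  "series": [
    [[0,0,0],[-0.0073,-0.0108,0],0],
    [[0,0,0],[-0.0074,-0.0108,0],0],
    [[0,0,0],[0,0,0],0]
  ]
}}

```text
time_s: 29.95
tcp_pos: [0.5556, 0.3242, 0.1552]
ee_rot: [[-0.99, -0.138, 0.001], [-0.138, 0.99, -0.0], [-0.001, -0.0, -1.0]]
wrist_force: [2.4, 1.2, -3.0]
gripper_width: 0.242
gripper_force: 30.0
```

{"name": "move_arm", "arguments": {
  "series": [
    [[0,0,0],[-0.0043,-0.0123,0],0],
    [[0,0,0],[-0.0043,-0.0124,0],0],
    [[0,0,0],[0,0,0],0]
  ]
}}

```text
time_s: 30.25
tcp_pos: [0.5613, 0.3123, 0.1551]
ee_rot: [[-0.99, -0.138, 0.0], [-0.138, 0.99, -0.0], [-0.0, -0.0, -1.0]]
wrist_force: [3.1, 0.8, -4.0]
gripper_width: 0.243
gripper_force: 30.0
```

{"name": "move_arm", "arguments": {
  "series": [
    [[0,0,0],[-0.001,-0.013,0],0],
    [[0,0,0],[-0.0009,-0.013,0],0],
    [[0,0,0],[0,0,0],0]
  ]
}}

```text
time_s: 30.55
tcp_pos: [0.5637, 0.2993, 0.1551]
ee_rot: [[-0.99, -0.138, -0.001], [-0.138, 0.99, -0.001], [0.001, -0.001, -1.0]]
wrist_force: [3.6, 0.2, -3.8]
gripper_width: 0.24
gripper_force: 30.0
```

{"name": "move_arm", "arguments": {
  "series": [
    [[0,0,0],[0.0024,-0.0128,0],0],
    [[0,0,0],[0.0025,-0.0128,0],0],
    [[0,0,0],[0,0,0],0]
  ]
}}

```text
time_s: 30.85
tcp_pos: [0.5639, 0.2986, 0.1553]
ee_rot: [[-0.99, -0.141, 0.008], [-0.141, 0.99, 0.021], [-0.011, 0.019, -1.0]]
wrist_force: [-0.9, 29.4, -8.8]
gripper_width: 0.243
gripper_force: 30.0
```

The stop is reached: 29 N and no further motion. I'll ease off to read the unloaded stop angle.

{"name": "move_arm", "arguments": {
  "series": [
    [[0,0,0],[0,0.008,0],0],
    [[0,0,0],[0,0,0],0],
    [[0,0,0],[0,0,0],0]
  ]
}}

```text
time_s: 31.15
tcp_pos: [0.5638, 0.2988, 0.1553]
ee_rot: [[-0.99, -0.141, 0.007], [-0.141, 0.99, 0.013], [-0.008, 0.012, -1.0]]
wrist_force: [1.5, 18.6, -7.3]
gripper_width: 0.237
gripper_force: 30.0
```

```bash
cat >> h.py <<'E'
def hphi():
    s=r.sense(); g=s['tcp_pos']-.019*s['ee_rot'][:,2]; p=g[:2]-HUB
    print('g',g,'phi',np.degrees(np.arctan2(p[1],p[0])),np.linalg.norm(p),s['wrist_force'],s['time_s'],s['gripper_width'])
E
python3 -c "
from h import *
hphi()"
```

```text
g [0.5636 0.2985 0.1743] phi 1.7576629000922297 0.05017135487358238 [ 1.5391 18.6464 -7.3385] 31.15 0.2372961759010566
```

{"name": "move_arm", "arguments": {
  "series": [
    [[0,0,0],[0,0.008,0],0],
    [[0,0,0],[0,0,0],0],
    [[0,0,0],[0,0,0],0]
  ]
}}

```text
time_s: 31.45
tcp_pos: [0.5637, 0.299, 0.1552]
ee_rot: [[-0.99, -0.14, 0.005], [-0.14, 0.99, 0.007], [-0.006, 0.006, -1.0]]
wrist_force: [5.8, 8.6, -7.0]
gripper_width: 0.238
gripper_force: 30.0
```

```bash
python3 -c "
from h import *
hphi()"
```

```text
g [0.5636 0.2989 0.1742] phi 2.1234276086899566 0.05010241476254351 [ 5.7744  8.634  -6.973 ] 31.45 0.23751425233529208
```

```bash
python3 - <<'E'
from h import *
R=np.array([[-.9903,-.1391],[-.1391,.9903]])
a=np.radians(2.35+15*np.arange(13)); P=.0501*np.c_[np.cos(a),np.sin(a)]
print(np.round(np.diff(P,axis=0)@R/.5,4).tolist())
E
```

```text
[[0.0008, 0.0261], [0.0076, 0.025], [0.0138, 0.0222], [0.0191, 0.0179], [0.0231, 0.0123], [0.0255, 0.0059], [0.0261, -0.0008], [0.025, -0.0076], [0.0222, -0.0138], [0.0179, -0.0191], [0.0123, -0.0231], [0.0059, -0.0255]]
```

{"name": "move_arm", "arguments": {
  "series": [
    [[0,0,0],[-0.002,0.006,0],0],
    [[0,0,0],[0.0008,0.0261,0],0],
    [[0,0,0],[0.0076,0.025,0],0],
    [[0,0,0],[0.0138,0.0222,0],0],
    [[0,0,0],[0.0191,0.0179,0],0],
    [[0,0,0],[0.0231,0.0123,0],0],
    [[0,0,0],[0.0255,0.0059,0],0],
    [[0,0,0],[0.0261,-0.0008,0],0],
    [[0,0,0],[0.025,-0.0076,0],0],
    [[0,0,0],[0,0,0],0]
  ]
}}

```text
time_s: 32.45
tcp_pos: [0.4833, 0.3365, 0.1551]
ee_rot: [[-0.99, -0.139, -0.004], [-0.139, 0.99, -0.004], [0.005, -0.003, -1.0]]
wrist_force: [-2.9, -1.5, 0.1]
gripper_width: 0.245
gripper_force: 30.0
```

```bash
python3 -c "
from h import *
hphi(); print(r.sense()['ee_rot'])"
```

```text
g [0.4834 0.3366 0.1741] phi 127.28065831101644 0.04974080687889298 [-2.8908 -1.4668  0.086 ] 32.45 0.24532556637942543
[[-0.9903 -0.139  -0.004 ]
 [-0.139   0.9903 -0.0037]
 [ 0.0045 -0.0031 -1.    ]]
```

{"name": "move_arm", "arguments": {
  "series": [
    [[0,0,0],[0.0215,-0.0145,0],0],
    [[0,0,0],[0.0165,-0.02,0],0],
    [[0,0,0],[0.0105,-0.0238,0],0],
    [[0,0,0],[0.0045,-0.0255,0],0],
    [[0,0,0],[-0.0025,-0.026,0],0],
    [[0,0,0],[-0.009,-0.0245,0],0],
    [[0,0,0],[-0.015,-0.0215,0],0],
    [[0,0,0],[-0.02,-0.017,0],0],
    [[0,0,0],[0,0,0],0]
  ]
}}

```text
time_s: 33.35
tcp_pos: [0.4959, 0.2503, 0.1551]
ee_rot: [[-0.991, -0.137, -0.0], [-0.137, 0.991, -0.003], [0.001, -0.003, -1.0]]
wrist_force: [1.3, -4.2, -0.6]
gripper_width: 0.239
gripper_force: 30.0
```

```bash
python3 -c "
from h import *
hphi()
R=np.array([[-.9903,-.1391],[-.1391,.9903]])
a=np.radians(-120+15*np.arange(13)); P=.0501*np.c_[np.cos(a),np.sin(a)]
print(np.round(np.diff(P,axis=0)@R/.5,4).tolist())"
```

```text
g [0.4959 0.2504 0.1741] phi -110.6396070930494 0.049841563815869114 [ 1.3352 -4.1825 -0.6357] 33.35 0.23918595807219983
[[-0.0225, -0.0133], [-0.0252, -0.007], [-0.0262, -0.0002], [-0.0253, 0.0066], [-0.0228, 0.0129], [-0.0187, 0.0183], [-0.0133, 0.0225], [-0.007, 0.0252], [-0.0002, 0.0262], [0.0066, 0.0253], [0.0129, 0.0228], [0.0183, 0.0187]]
```

{"name": "move_arm", "arguments": {
  "series": [
    [[0,0,0],[-0.0242,-0.0093,0],0],
    [[0,0,0],[-0.0258,-0.0027,0],0],
    [[0,0,0],[-0.0256,0.0041,0],0],
    [[0,0,0],[-0.0237,0.0106,0],0],
    [[0,0,0],[-0.0202,0.0163,0],0],
    [[0,0,0],[-0.0153,0.0209,0],0],
    [[0,0,0],[-0.0093,0.0242,0],0],
    [[0,0,0],[-0.0027,0.0258,0],0],
    [[0,0,0],[0.0041,0.0256,0],0],
    [[0,0,0],[0.0106,0.0237,0],0],
    [[0,0,0],[0.0163,0.0202,0],0],
    [[0,0,0],[0,0,0],0]
  ]
}}

```text
time_s: 34.55
tcp_pos: [0.5381, 0.3407, 0.1551]
ee_rot: [[-0.99, -0.141, -0.003], [-0.141, 0.99, -0.0], [0.003, 0.0, -1.0]]
wrist_force: [-3.3, -0.7, 1.1]
gripper_width: 0.242
gripper_force: 30.0
```

```bash
python3 -c "
from h import *
hphi()
R=r.sense()['ee_rot'][:2,:2]; p=r.sense()['tcp_pos'][:2]-HUB; a0=np.arctan2(p[1],p[0])
a=a0+np.radians(15*np.arange(13)); P=.0501*np.c_[np.cos(a),np.sin(a)]
print(np.round(np.diff(P,axis=0)@R/.5,4).tolist())"
```

```text
g [0.5381 0.3407 0.1741] phi 60.584162090119314 0.050148325333433906 [-3.3448 -0.7094  1.1044] 34.55 0.24191318517482555
[[0.0227, 0.0131], [0.0253, 0.0067], [0.0262, -0.0], [0.0253, -0.0068], [0.0226, -0.0131], [0.0185, -0.0185], [0.0131, -0.0227], [0.0067, -0.0253], [-0.0, -0.0262], [-0.0068, -0.0253], [-0.0131, -0.0226], [-0.0185, -0.0185]]
```

{"name": "move_arm", "arguments": {
  "series": [
    [[0,0,0],[0.0227,0.0131,0],0],
    [[0,0,0],[0.0253,0.0067,0],0],
    [[0,0,0],[0.0262,0,0],0],
    [[0,0,0],[0.0253,-0.0068,0],0],
    [[0,0,0],[0.0226,-0.0131,0],0],
    [[0,0,0],[0.0185,-0.0185,0],0],
    [[0,0,0],[0.0131,-0.0227,0],0],
    [[0,0,0],[0.0067,-0.0253,0],0],
    [[0,0,0],[0,-0.0262,0],0],
    [[0,0,0],[-0.0068,-0.0253,0],0],
    [[0,0,0],[-0.0131,-0.0226,0],0],
    [[0,0,0],[0,0,0],0]
  ]
}}

```text
time_s: 35.75
tcp_pos: [0.4813, 0.259, 0.1551]
ee_rot: [[-0.99, -0.138, -0.0], [-0.138, 0.99, -0.001], [0.0, -0.001, -1.0]]
wrist_force: [0.3, -1.7, -2.9]
gripper_width: 0.243
gripper_force: 30.0
```

```bash
python3 -c "
from h import *
hphi()
R=r.sense()['ee_rot'][:2,:2]; p=r.sense()['tcp_pos'][:2]-HUB; a0=np.arctan2(p[1],p[0])
a=np.linspace(a0,np.radians(2.35),11); P=.0501*np.c_[np.cos(a),np.sin(a)]
print(np.round(np.diff(P,axis=0)@R/.5,4).tolist())"
```

```text
g [0.4813 0.259  0.1741] phi -130.26921702820792 0.049808620327342 [ 0.2533 -1.7138 -2.8719] 35.75 0.24294278403162742
[[-0.0173, -0.0153], [-0.0204, -0.011], [-0.0223, -0.006], [-0.0231, -0.0007], [-0.0227, 0.0046], [-0.021, 0.0097], [-0.0182, 0.0143], [-0.0145, 0.0181], [-0.0099, 0.0209], [-0.0049, 0.0226]]
```

{"name": "move_arm", "arguments": {
  "series": [
    [[0,0,0],[-0.0173,-0.0153,0],0],
    [[0,0,0],[-0.0204,-0.011,0],0],
    [[0,0,0],[-0.0223,-0.006,0],0],
    [[0,0,0],[-0.0231,-0.0007,0],0],
    [[0,0,0],[-0.0227,0.0046,0],0],
    [[0,0,0],[-0.021,0.0097,0],0],
    [[0,0,0],[-0.0182,0.0143,0],0],
    [[0,0,0],[-0.0145,0.0181,0],0],
    [[0,0,0],[-0.0099,0.0209,0],0],
    [[0,0,0],[0,0,0],0],
    [[0,0,0],[0,0,0],0]
  ]
}}

```text
time_s: 36.85
tcp_pos: [0.5635, 0.2915, 0.1552]
ee_rot: [[-0.99, -0.14, 0.003], [-0.14, 0.99, 0.004], [-0.004, 0.004, -1.0]]
wrist_force: [4.5, 2.5, -3.9]
gripper_width: 0.241
gripper_force: 30.0
```

```bash
python3 -c "
from h import *
hphi()
a=np.radians(2.35); delta([HUB[0]+.0501*np.cos(a),HUB[1]+.0501*np.sin(a),.1551])"
```

```text
g [0.5634 0.2915 0.1742] phi -6.345833032541749 0.050203076782928506 [ 4.5348  2.5075 -3.8519] 36.85 0.24100281206514929
36.85 [0.5635 0.2915 0.1552] [  41.9223   25.7378   -3.759    -0.0545  -60.1928 -123.8446]
[[-0.9901 -0.1401  0.0035]
 [-0.14    0.9901  0.0042]
 [-0.004   0.0037 -1.    ]]
tool delta frac [-0.0023  0.0149  0.0002]
```

{"name": "move_arm", "arguments": {
  "series": [
    [[0,0,0],[-0.001,0.007,0],0],
    [[0,0,0],[-0.001,0.007,0],0],
    [[0,0,0],[0,0,0],0],
    [[0,0,0],[0,0,0],0],
    [[0,0,0],[0,0,0],0]
  ]
}}

```text
time_s: 37.35
tcp_pos: [0.5637, 0.2964, 0.1552]
ee_rot: [[-0.99, -0.139, 0.003], [-0.139, 0.99, 0.001], [-0.003, 0.001, -1.0]]
wrist_force: [7.3, -1.3, -5.3]
gripper_width: 0.24
gripper_force: 30.0
```

```bash
python3 -c "
from h import *
hphi()
a=np.radians(2.35); delta([HUB[0]+.0501*np.cos(a),HUB[1]+.0501*np.sin(a),.1551])"
```

```text
g [0.5636 0.2963 0.1742] phi -0.7656854243855689 0.05013269717266029 [ 7.3352 -1.3459 -5.2565] 37.35 0.2399520566744177
37.35 [0.5637 0.2964 0.1552] [  42.2962   26.0078   -3.3536    0.0718  -60.4591 -124.3406]
[[-0.9903 -0.139   0.0031]
 [-0.139   0.9903  0.0013]
 [-0.0032  0.0009 -1.    ]]
tool delta frac [-0.0005  0.0054  0.0002]
```

{"name": "move_arm", "arguments": {
  "series": [
    [[0,0,0],[-0.002,0.0056,0],0],
    [[0,0,0],[0,0,0],0],
    [[0,0,0],[0,0,0],0]
  ]
}}

```text
time_s: 37.65
tcp_pos: [0.5637, 0.2989, 0.1552]
ee_rot: [[-0.99, -0.139, 0.002], [-0.139, 0.99, 0.0], [-0.002, 0.0, -1.0]]
wrist_force: [6.2, -1.3, -4.8]
gripper_width: 0.242
gripper_force: 30.0
```

```bash
python3 -c "
from h import *
hphi()
a=np.radians(2.35); delta([HUB[0]+.0501*np.cos(a),HUB[1]+.0501*np.sin(a),.1551])"
```

```text
g [0.5636 0.2988 0.1742] phi 2.1059166253048387 0.05015567434167805 [ 6.1848 -1.3351 -4.8397] 37.65 0.24205542757741244
37.65 [0.5637 0.2989 0.1552] [  42.46     26.1615   -3.0907    0.0495  -60.6664 -124.4985]
[[-0.9903 -0.1389  0.0016]
 [-0.1389  0.9903  0.0004]
 [-0.0016  0.0002 -1.    ]]
tool delta frac [0.0001 0.0004 0.0001]
```

{"name": "move_arm", "arguments": {
  "series": [
    [[0,0,0],[-0.001,0.0005,0],0],
    [[0,0,0],[0,0,0],0],
    [[0,0,0],[0,0,0],0]
  ]
}}

```text
time_s: 37.95
tcp_pos: [0.5637, 0.299, 0.1551]
ee_rot: [[-0.99, -0.139, 0.001], [-0.139, 0.99, -0.0], [-0.0, -0.0, -1.0]]
wrist_force: [5.3, -2.2, -3.0]
gripper_width: 0.24
gripper_force: 30.0
```

```bash
python3 - <<'E'
from h import *
hphi()
c=r.capture("wrist"); cv2.imwrite("pics/w9.png",c['img'][:,:,::-1])
for d in r.pinpoint("cup","wrist")[:1]: print(d,atz(c,d['centre'],.12))
E
```

```text
g [0.5636 0.299  0.1741] phi 2.293982532554295 0.050186494791436 [ 5.2675 -2.2437 -3.0304] 37.95 0.24023905542812402
```

View pics/w9.png

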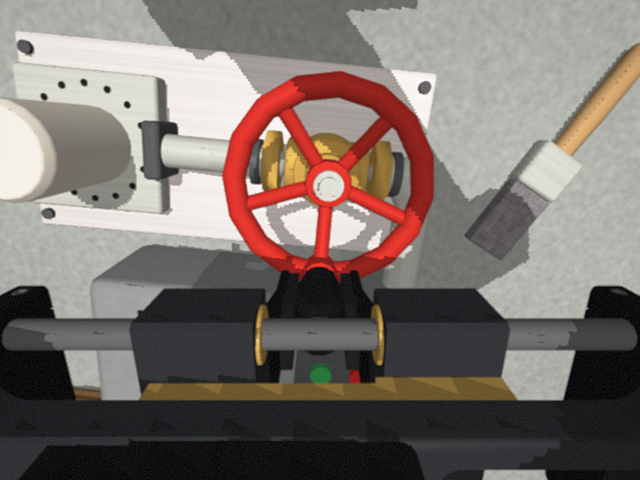

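The wrist view shows the handle held at (320,300), the hub at (329,185) and the cup flat on the tray at left (60,150). I'm handing the job in.

```bash
python3 -c "
from station import r
print(r.finish_job())"
```

```text
the job is handed in; nothing more can be done
None
```

I handed the job in at about 38 s: the white cup is mouth-down over the peg on the tray, and the valve was run to its closed stop and opened two turns (about 0.1° short by my own measurement), with the handle still gripped.

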